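# Snap the lid onto the screw tub

## Robot

A 7-joint arm with a two-finger parallel gripper is mounted at the origin on the work surface. World frame = base frame: x ahead of the robot, y to its left, z up, the work surface at z = 0. Lengths are in m, angles in rad, forces in N, time in s.
With the tool pointing down it reaches from about 0.4 to 0.85 m from the base axis. Payload 10.4 kg.
Tool frame: the origin (TCP) lies midway between the tips of the shut fingers; the grasp point (between the pads) lies 19 mm behind it; z points along the fingers, x is the direction in which the jaws open and shut, and the axes are right-handed (so a half turn about z gives the same grasp; the last joint's range is limited). The gripper opens to 87 mm and grips with 3 to 60 N. Pads are 19 mm wide; open, the fingers measure 117 mm over their backs; the gripper's body (75 mm by 190 mm) begins 51 mm behind the grasp point.
Start: joints at [1.101, 0.332, -0.065, 1.46, 0.022, 1.35, -0.088], TCP at [0.27, -0.564, 0.191] pointing down, gripper open.
Joint ranges: [-2.6, 2.6], [-0.5, 2.12], [-1.47, 1.34], [0.16, 2.42], [-1.27, 4.41], [0.06, 2.06], [-2.6, 2.6]. Speed limits (rad/s): [2.22, 2.22, 2.79, 2.79, 3.14, 3.14, 3.14].

## Interface

Orientations are given as a unit quaternion [x, y, z, w].
In Python, from bench import r gives the robot as it stands. The module is installed in compiled form; this text tells all that it offers.
- The arm moves only by the tool play_rows, never from a script. Its argument "commands" is a list of rows, each a list of 7 numbers: the shift along the world's x, y, z in cm, then the turn, a rotation vector about the world's x, y, z in rad, then the finger opening in cm, from 0 to 8.7. A call has 1 to 20 rows; each row shifts and turns the commanded pose from where the row before left it; what a row does not reach is not made up. A row lasts 1/8 s, in which the tool goes at most 62.5 mm and 10.7 degrees, less where a joint would pass 70% of its speed; a pose out of reach is approached as far as the arm can. A call is refused whole if a number of a shift passes 6.25 or a number of a turn 0.188, either way. A call with a gripper value outside its range is refused whole. The fingers move at their own pace and stop on an object; "grip_force" is the grip in N (left out, the last holds). Time passes only in rows, so rows that do not move let the fingers close. It gives the time, the measured TCP pose, the force and the opening at its end, in the units of the state.
- r.read_state(): the state, without advancing time (a new reading comes with each control period).
- r.camera(name): name is "scene" or "top"; returns a dict with "img" (480x640x3 uint8, red, green, blue), "K" (3x3 intrinsics, pixels), "camera_from_world" (4x4, takes a point from world to camera coordinates). Camera axes: x right, y down, z forward; pixel columns grow to the right and rows downward; lengths in m; the calibration is good to about 2 mm. A picture is of the moment at which its call begins. There is no depth.
- r.close_job(): hands the job in, once; it reports no verdict.
The state is a dict: "time": time; "joint_positions": joint angles; "joint_vel": joint speeds; "joint_torque": joint torques, N m; "ee_pos": TCP position; "eef_rot": TCP orientation; "ft_force": force on the tool from outside, world axes, zero at the start; "torque": the same for the moment, N m; "width": finger opening in m.
Only numpy, scipy, OpenCV 4.12 (cv2) and the standard library are available. Lean on these libraries where they do the work, as an engineer would, in place of code of your own. Each camera call takes 0.05 s, during which the arm holds its last target. There are 200 camera calls.

## Task

Close the black screw tub with its yellow lid: hook one long edge of the lid under the two red hooks at the back of the tub, rest its front on the grey catches and let go of the handle. Then press the front down gently with the fingertips, no harder than it needs, until both catches have snapped over it and it lies flat on the rim. Keep the tub upright and roughly where it stands, and leave the paint tin, tape and brush alone.

Things in the scene. Friction and masses are not known exactly. Their poses are not given: they have to be found in the camera images.
- tub: black open screw tub, 124 (x) x 164 (y) x 70 mm high, walls 6 mm, about 2.2 kg full, loose on a wooden offcut that stands 8 to 24 mm above the deck. Origin: centre of its underside; z up, +x to its back, -x to its front (roughly towards the robot), y along its long sides. The lid lies on its flat rim, z = 70 mm, between low side guides (3 mm clear of the lid, tops at z = 78 mm leaning outward, x within 35 mm of the middle).
- back_stop (a point): point of the tub at rim height (z 70 mm), x = 61 mm, y = 0: here the lid's back edge stops against the posts of the two fixed red hooks (at y = +-46 mm, 32 mm wide, tops at z = 88 mm). They overhang the rim by 11 mm towards the front; the gap under them is 6.7 mm high at the posts and 9.5 mm at the mouth, so the lid (5 mm) goes in tilted, back edge low, by 10 to 15 degrees.
- front_catches (a point): point of the tub midway between the noses of its two grey spring catches (at y = +-46 mm, 28 mm wide, tops at z = 92 mm): x = -55.5 mm, z = 75.5 mm. Each nose has a 60 degree lead-in on top. The front edge of the hooked lid rests on these about 13 mm above the rim (lid tilted about 0.11 rad); pressed down it pushes the catches outward until they snap back over it (8 to 25 N in all; one may go first).
- lid_handle (a point): centre of the handle bar of the yellow lid (loose, 0.15 kg, flat on the deck at the start): a stiff panel 120 (x) x 160 (y) x 5 mm, the same both ways round. The black bar, 16 (x) x 96 (y) x 12 mm, runs along y over the middle on feet at y = +-41 mm; this point is 29 mm above the lid's underside; z up. Closed, it is 99 mm above the tub's underside, within 2 mm of the tub's middle.
- paint_tin: white and blue paint tin, diameter 107 mm, 116 mm high, upright; origin: centre of its underside. To be left alone.
- tape: roll of blue masking tape lying flat, diameter 110 mm, 36 mm high; origin: centre of its underside. To be left alone.
- brush: paint brush, 220 mm long, lying flat along its x axis; origin: under its middle. To be left alone.
There are look-alikes about, which are no part of the job. What is meant by the part that bears lid_handle is not green, orange or white, and is the smaller of those in its own colour.

How it is judged:
On the way:
1. the lid is hooked at the back, its front rests up on the catches (tilted 0.03 to 0.2 rad, back low) and it has been let go (contact force between the fingers and lid below 0.1 N and z of lid_handle in the frame of tub between 0.1005 and 0.113 m and x of lid_handle in the frame of tub between -0.003 and 0.012 m and y of lid_handle in the frame of tub between -0.01 and 0.01 m and angle between the z axis of lid_handle and the z axis of tub, either way round between 0.03 and 0.2 rad), for 0.2 s.
At the end, for the whole second after the job is handed in: The lid is closed on the tub and released: handle centre 96 to 101.5 mm above the tub's underside, within 5 mm (front to back) and 8 mm (sideways) of its middle, lid parallel to the rim within 0.026 rad and square to the tub within 0.1 rad, tub upright within 0.03 rad (z of lid_handle in the frame of tub between 0.096 and 0.1015 m and x of lid_handle in the frame of tub between -0.005 and 0.005 m and y of lid_handle in the frame of tub between -0.008 and 0.008 m and angle between the z axis of lid_handle and the z axis of tub, either way round below 0.026 rad and angle between the y axis of lid_handle and the y axis of tub, either way round below 0.1 rad and angle between tub's own z axis and vertical below 0.03 rad); the robot touches nothing.
It fails at once if the lid is forced or squeezed: once its front is being pushed down past the catches (lid within 0.085 rad of the rim) the fingers bear on it with more than 60 N (contact force between the fingers and lid above 60 N and z of lid_handle in the frame of tub between 0.09 and 0.1045 m and horizontal distance between lid_handle and tub below 0.03 m and angle between the z axis of lid_handle and the z axis of tub, either way round below 0.085 rad).
It fails at once if the tub is tipped by more than 0.2 rad (angle between tub's own z axis and vertical above 0.2 rad).
It fails at once if the tub is shoved more than 60 mm from where it stood (distance of tub from where it was at the start of the episode above 0.06 m).
It fails at once if the paint tin, the tape or the brush is moved more than 30 mm (distance of any of paint_tin, tape, brush from where it was at the start of the episode above 0.03 m).
It also fails if it takes over 53 s, if anything falls off the work surface, if the arm or the gripper's body presses on something with over 40 N, if the wrist force passes 120 N, or if a joint passes its speed limit or range.

## Working session

There is one attempt and no reset: what is moved stays moved. The work goes in short steps, Python scripts to look and compute and a tool call to move; the robot and the scene stay as the last step left them, time stands still between calls to the robot, and variables do not carry over. Pictures are saved under pics/ and viewed, about 8 in all and at most 12, crops included, and the job is handed in when it is done.

Besides the shell and the picture viewer there is one more tool, called as a command line: name --pt "numbers of a row" for each row, then --argument value for the rest. play_rows: Moves the arm, as the interface text tells. Its arguments: {"type":"object","properties":{"commands":{"type":"array","items":{"type":"array","items":{"type":"number"}}},"grip_force":{"type":"number"}},"required":["commands"]}

```bash
mkdir -p pics; python3 - <<'E'
from bench import r
import cv2,numpy as np
s=r.read_state();print(s['time'],s['ee_pos'],s['eef_rot'],s['width'])
ims=[]
for n in("scene","top"):
    c=r.camera(n);cv2.imwrite(f"pics/{n}0.png",c["img"][:,:,::-1]);np.savez(f"{n}0.npz",**c)
    print(n,c["K"].tolist(),c["camera_from_world"].round(4).tolist())
E
```

```text
0.0 [ 0.26987002 -0.56324539  0.19036794] [ 8.46200987e-01 -5.32863396e-01 -6.09308771e-04 -3.45125044e-04] 0.08718251749387983
scene [[527.6146800157909, 0.0, 324.36267158338984], [0.0, 527.6146800157909, 242.87316191834108], [0.0, 0.0, 1.0]] [[-0.7552, 0.6553, -0.0147, 0.2571], [0.4435, 0.4944, -0.7476, -0.2253], [-0.4826, -0.5711, -0.664, 1.6241], [0.0, 0.0, 0.0, 1.0]]
top [[517.4947819460564, 0.0, 316.24492069009904], [0.0, 517.4947819460564, 235.27794573232956], [0.0, 0.0, 1.0]] [[0.0112, -0.9999, 0.0101, 0.1422], [-0.9867, -0.0127, -0.1621, 0.5062], [0.1622, -0.0082, -0.9867, 1.3449], [0.0, 0.0, 0.0, 1.0]]
```

View pics/scene0.png

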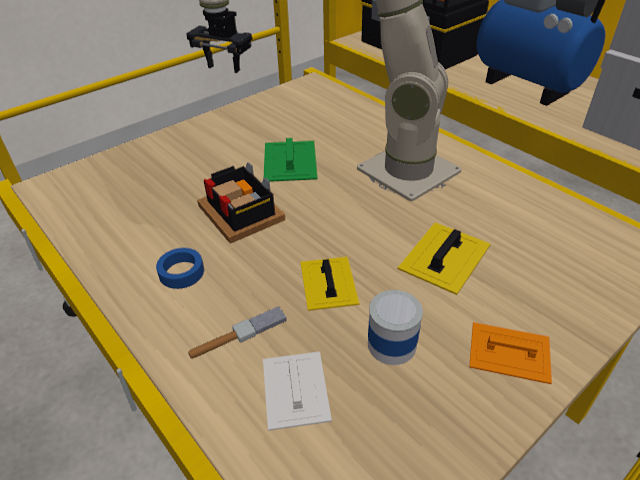

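View pics/top0.png

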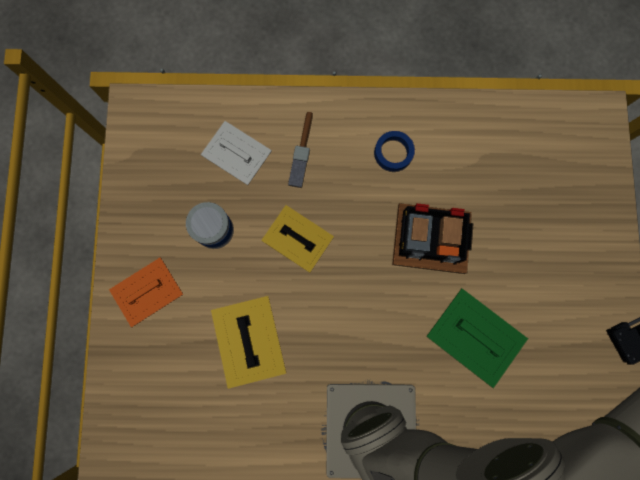

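The target is the smaller yellow lid, at top (298,238) and scene (329,281). The tub is at top (435,237) and scene (238,200), with its red hooks at the far (+x) side.

```bash
cat > h.py <<'E'
import numpy as np,cv2
def load(n,i=0):
    return dict(np.load(f"{n}{i}.npz"))
def ray(c,uv):
    M=c["camera_from_world"];R=M[:3,:3];o=-R.T@M[:3,3]
    return o,R.T@np.linalg.inv(c["K"])@np.array([uv[0],uv[1],1.])
def onz(c,uv,z):
    o,d=ray(c,uv);return o+d*(z-o[2])/d[2]
def tri(a,ua,b,ub):
    o1,d1=ray(a,ua);o2,d2=ray(b,ub)
    s=np.linalg.lstsq(np.c_[d1,-d2],o2-o1,rcond=None)[0]
    p,q=o1+d1*s[0],o2+d2*s[1];return (p+q)/2,np.linalg.norm(p-q)
def proj(c,p):
    q=c["camera_from_world"]@np.r_[p,1];q=c["K"]@q[:3];return q[:2]/q[2]
def mask(c,lo,hi):
    return cv2.inRange(cv2.cvtColor(c["img"],cv2.COLOR_RGB2HSV),lo,hi)
def blobs(m,amin=20):
    n,l,s,ce=cv2.connectedComponentsWithStats(m)
    return [(s[i,4],ce[i],l==i) for i in range(1,n) if s[i,4]>=amin]
E
python3 - <<'E'
from h import *
t=load("top");s=load("scene")
m=mask(t,(20,120,80),(33,255,255))
for a,ce,l in blobs(m,1500):
    if ce[0]<200 or a>20000: continue
    cn=max(cv2.findContours(l.astype(np.uint8),0,2)[0],key=cv2.contourArea)
    b=cv2.boxPoints(cv2.minAreaRect(cn));P=np.array([onz(t,q,.005) for q in b])
    print("lid",ce,P.mean(0).round(4),P[:,:2].round(4).tolist(),[np.linalg.norm(P[i]-P[i-1]).round(4) for i in range(4)])
    # black bar
    h=cv2.fillPoly(np.zeros(l.shape,np.uint8),[b.astype(int)],255)
    k=((t["img"].max(2)<60)&(h>0)).astype(np.uint8)
    cn=max(cv2.findContours(k,0,2)[0],key=cv2.contourArea);q=cv2.boxPoints(cv2.minAreaRect(cn))
    Q=np.array([onz(t,u,.035) for u in q]);print(" bar",Q.mean(0).round(4),[np.linalg.norm(Q[i]-Q[i-1]).round(4) for i in range(4)])
for n,c in(("top",t),("scene",s)):
    m=mask(c,(0,170,90),(5,255,255))|mask(c,(174,170,90),(180,255,255))
    for a,ce,l in blobs(m,15):print(n,"red",a,ce.round(1))
a=cv2.resize(t["img"][195:280,385:485],(500,425),interpolation=2)
b=cv2.resize(s["img"][155:240,190:290],(500,425),interpolation=2)
im=np.vstack([a,b])[:,:,::-1]
im=np.hstack([a,b])[:,:,::-1];im=cv2.resize(im,(800,340));cv2.imwrite("pics/tub.png",im)
E
```

```text
lid [363.30943222  81.22618864] [0.959 0.01  0.005] [[0.9361, 0.8026], [0.9816, 0.8057], [0.9821, -0.7866], [0.9362, -0.7818]] [np.float64(1.5844), np.float64(0.0456), np.float64(1.5923), np.float64(0.0462)]
 bar [0.9674 0.5879 0.035 ] [np.float64(0.0028), np.float64(0.0), np.float64(0.0028), np.float64(0.0)]
lid [297.21922428 238.22175379] [0.5027 0.2002 0.005 ] [[0.4952, 0.3019], [0.6003, 0.2362], [0.5091, 0.0981], [0.4061, 0.1648]] [np.float64(0.1635), np.float64(0.1239), np.float64(0.1656), np.float64(0.1227)]
 bar [0.4975 0.1994 0.035 ] [np.float64(0.0995), np.float64(0.0233), np.float64(0.0997), np.float64(0.0232)]
lid [247.84066802 341.71721959] [0.2232 0.3274 0.005 ] [[0.3073, 0.4355], [0.3468, 0.276], [0.1381, 0.221], [0.1007, 0.3771]] [np.float64(0.2147), np.float64(0.1643), np.float64(0.2158), np.float64(0.1604)]
 bar [0.2244 0.3234 0.035 ] [np.float64(0.1308), np.float64(0.0313), np.float64(0.1309), np.float64(0.0309)]
top red 22 [422.2 204.7]
top red 36 [421.8 208.4]
top red 20 [458. 209.]
top red 36 [456.9 212.6]
scene red 77 [209.8 185.1]
scene red 82 [225.2 201.9]
```

View pics/tub.png

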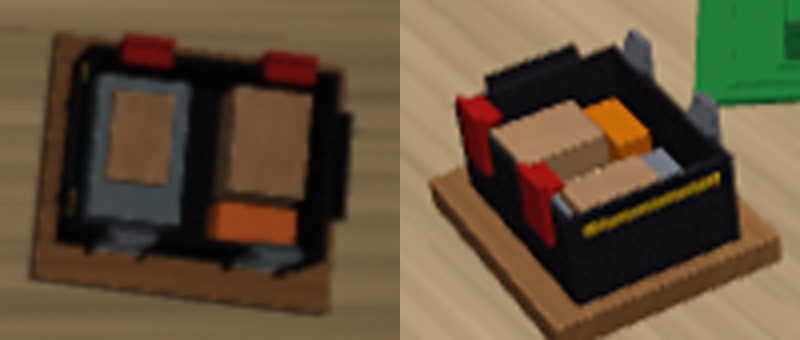

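The crop shows both hooks clearly: top (422,208) and (457,212), scene (210,185) and (225,202). The grey catches are on the robot side. The lid centre is about (0.502, 0.200) with yaw −0.57, and its size matches. I'll move there first.

play_rows --pt "1.3 4.2 0 0 0 0.031 8.7" --pt "1.3 4.2 0 0 0 0.031 8.7" --pt "1.3 4.2 0 0 0 0.031 8.7" --pt "1.3 4.2 0 0 0 0.031 8.7" --pt "1.3 4.2 0 0 0 0.031 8.7" --pt "1.3 4.2 0 0 0 0.031 8.7" --pt "1.3 4.2 0 0 0 0.031 8.7" --pt "1.3 4.2 0 0 0 0.031 8.7" --pt "1.3 4.2 0 0 0 0.031 8.7" --pt "1.3 4.2 0 0 0 0.031 8.7" --pt "1.3 4.2 0 0 0 0.031 8.7" --pt "1.3 4.2 0 0 0 0.031 8.7" --pt "1.3 4.2 0 0 0 0.031 8.7" --pt "1.3 4.2 0 0 0 0.031 8.7" --pt "1.3 4.2 0 0 0 0.031 8.7" --pt "1.3 4.2 0 0 0 0.031 8.7" --pt "1.3 4.2 0 0 0 0.031 8.7" --pt "1.3 4.2 0 0 0 0.031 8.7" --grip_force 30

```text
time: 2.35
ee_pos: [0.5043, 0.1934, 0.191]
eef_rot: [0.96, -0.279, -0.0, 0.0]
ft_force: [0.7, -0.2, -0.1]
width: 0.0871
```

```bash
python3 - <<'E'
from h import *
t=load("top");s=load("scene")
for n,c,(x0,y0) in(("top",t,(393,198)),("scn",s,(200,160))):
    a=cv2.resize(c["img"][y0:y0+66,x0:x0+88],(792,594),interpolation=cv2.INTER_CUBIC)
    a=np.clip(a.astype(float)*1.6,0,255).astype(np.uint8)
    cv2.imwrite(f"pics/z{n}.png",a[:,:,::-1])
E
```

```text
(no output)
```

View pics/ztop.png

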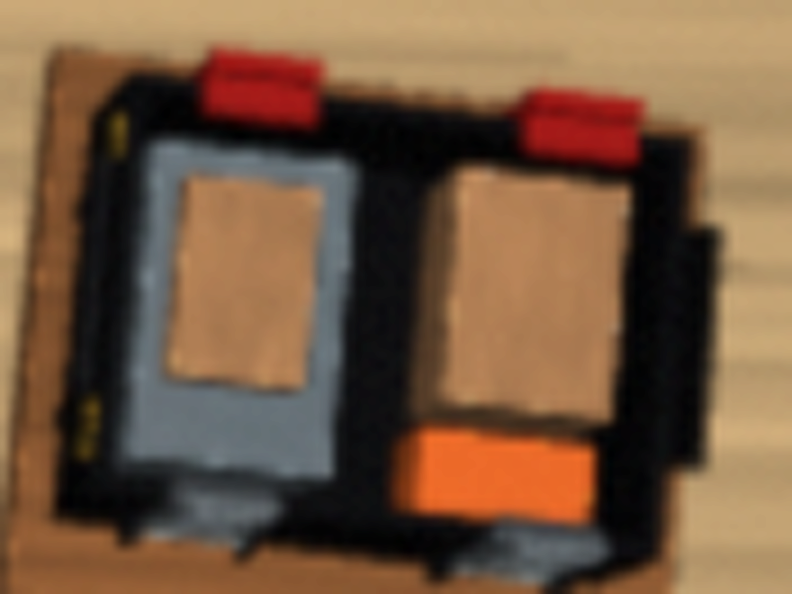

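View pics/zscn.png

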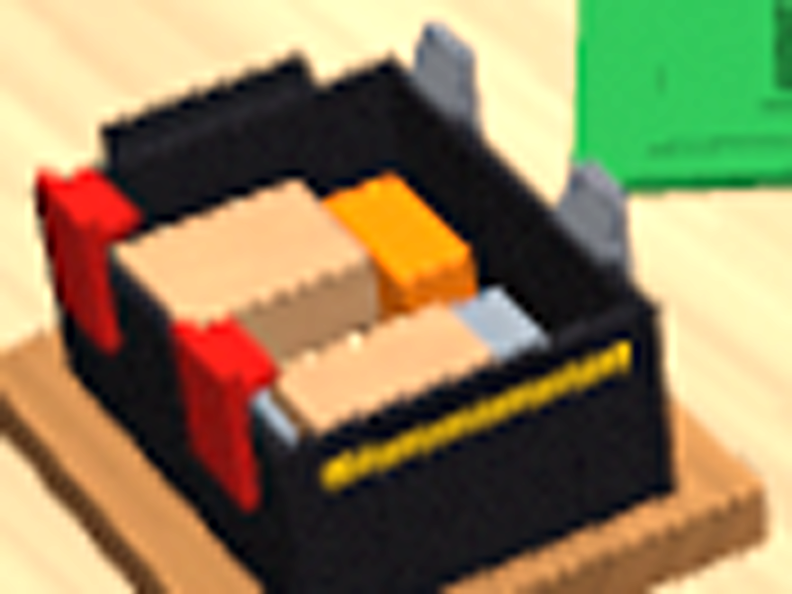

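Zooms (9×): the hooks' back top edges run (207,48)–(322,60) and (527,88)–(643,100) in the top view. In the scene view they start at (40,170) and (175,322). I'll triangulate these points and the tips.

```bash
python3 - <<'E'
from h import *
t=load("top");s=load("scene")
T=lambda u,v:(393+(u+.5)/9-.5,198+(v+.5)/9-.5)
S=lambda u,v:(200+(u+.5)/9-.5,160+(v+.5)/9-.5)
P={}
for n,a,b in [("A back -y",(643,100),(40,170)),("B back -y",(322,60),(175,322)),
 ("A tip -y",(638,163),(95,168)),("A tip +y",(522,150),(140,212)),("B tip -y",(320,128),(225,320)),("B tip +y",(203,115),(275,370)),
 ("A catch +y",(505,525),(470,60)),("B catch +y",(180,475),(625,205)),("B catch +y low",(140,535),(625,205))]:
    p,e=tri(t,T(*a),s,S(*b));print(n,p.round(4),round(e,4))
# back edge directly at assumed heights
for zz in(.096,.104,.112):
    q=[onz(t,T(*u),zz) for u in((207,48),(322,60),(527,88),(643,100))]
    m=np.mean(q,0);d=(q[0]+q[1]-q[2]-q[3])/2
    print(zz,m.round(4),"hook spacing",np.linalg.norm(d).round(4),"yaw",np.arctan2(-d[0],d[1]).round(4),[np.linalg.norm(q[0]-q[1]).round(4),np.linalg.norm(q[2]-q[3]).round(4)])
    q=[onz(t,T(*u),zz-.001) for u in((203,115),(320,128),(522,150),(638,163))];print("  tip",np.mean(q,0).round(4))
# offcut corner height: scene/top offcut top-face corner (+y,-x) 
# catches as grey blobs in top
for nm,box in(("B",(120,470,290,550)),("A",(440,525,615,590))):
    u0,v0=T(*box[:2]);u1,v1=T(*box[2:]);I=t["img"][int(v0):int(v1)+2,int(u0):int(u1)+2].astype(int)
    g=(I.max(2)-I.min(2)<40)&(I.max(2)>55);y,x=np.nonzero(g);c=(x.mean()+int(u0),y.mean()+int(v0));print(nm,g.sum(),c,onz(t,c,.1).round(4))
E
```

```text
A back -y [ 0.5658 -0.2287  0.1132] 0.0018
B back -y [ 0.5766 -0.1376  0.1126] 0.0013
A tip -y [ 0.5487 -0.2285  0.1061] 0.0024
A tip +y [ 0.5522 -0.1952  0.1089] 0.0005
B tip -y [ 0.5593 -0.1391  0.1037] 0.0003
B tip +y [ 0.5628 -0.1057  0.106 ] 0.002
A catch +y [ 0.4423 -0.1836  0.1192] 0.0027
B catch +y [ 0.454  -0.0917  0.1196] 0.006
B catch +y low [ 0.445  -0.0879  0.1152] 0.0139
0.096 [ 0.5772 -0.1715  0.096 ] hook spacing 0.0931 yaw -0.1139 [np.float64(0.0334), np.float64(0.0336)]
  tip [ 0.5582 -0.17    0.095 ]
0.104 [ 0.5754 -0.1694  0.104 ] hook spacing 0.0925 yaw -0.1139 [np.float64(0.0332), np.float64(0.0334)]
  tip [ 0.5565 -0.168   0.103 ]
0.112 [ 0.5735 -0.1674  0.112 ] hook spacing 0.0919 yaw -0.1139 [np.float64(0.033), np.float64(0.0332)]
  tip [ 0.5548 -0.166   0.111 ]
B 54 (np.float64(417.6296296296296), np.float64(253.74074074074073)) [ 0.4503 -0.1104  0.1   ]
A 39 (np.float64(452.4871794871795), np.float64(259.46153846153845)) [ 0.4367 -0.1991  0.1   ]
```

play_rows --pt "-0.1 0.3 -3 0 0 0 8.7" --pt "-0.1 0.3 -3 0 0 0 8.7" --pt "-0.1 0 -3 0 0 0 8.7" --pt "0 0 -2 0 0 0 8.7" --pt "0 0 0 0 0 0 8.7"

```text
time: 2.98
ee_pos: [0.5003, 0.1979, 0.0801]
eef_rot: [0.96, -0.279, -0.001, 0.001]
ft_force: [0.7, 1.2, 0.9]
width: 0.0869
```

Tub origin is about (0.506, −0.161, 0.0235) with yaw −0.114. Hook spacing came out at 92 mm and hook width at 33 mm, as they should be. Next, the grasp.

play_rows --pt "0.1 0.2 -2 0 0 0 8.7" --pt "0 0 -2 0 0 0 8.7" --pt "0 0 -1.5 0 0 0 8.7" --pt "0 0 -1.2 0 0 0 8.7" --pt "0 0 0 0 0 0 8.7" --pt "0 0 0 0 0 0 1" --pt "0 0 0 0 0 0 1" --pt "0 0 0 0 0 0 1" --pt "0 0 0 0 0 0 1" --pt "0 0 0 0 0 0 1" --pt "0 0 0 0 0 0 1" --grip_force 35

```text
time: 4.35
ee_pos: [0.5021, 0.2003, 0.0142]
eef_rot: [0.96, -0.279, 0.0, -0.0]
ft_force: [-0.4, -0.1, 0.1]
width: 0.0348
```

play_rows --pt "0 0 0 0 0 0 1" --pt "0 0 0 0 0 0 1" --pt "0 0 0 0 0 0 1" --pt "0 0 0 0 0 0 1" --pt "0 0 2 0 0 0 1" --pt "0 0 3 0 0 0 1" --pt "0 0 4 0 0 0 1" --pt "0 0 4 0 0 0 1"

```text
time: 5.35
ee_pos: [0.502, 0.2006, 0.1469]
eef_rot: [0.96, -0.279, 0.0, -0.0]
ft_force: [0.5, 0.3, -0.3]
width: 0.01
```

```bash
python3 - <<'E'
from bench import r
print({k:np.round(v,3) if 0 else v for k,v in r.read_state().items() if k in("width","ft_force","joint_positions")})
E
```

```text
{'joint_positions': array([ 0.25850235,  0.27622588, -0.83558825,  1.71158284,  0.21520731,
        1.24815663, -1.19236545]), 'ft_force': array([ 0.45437734,  0.34212797, -0.27346339]), 'width': 0.00998058675008715}
```

The fingers closed to 10 mm and the force shows no load, so the grasp probably missed. I'll look.

```bash
python3 - <<'E'
from bench import r
import cv2,numpy as np
for n in("scene","top"):
    c=r.camera(n);np.savez(f"{n}1.npz",**c)
from h import *
s=load("scene",1);t=load("top",1)
a=cv2.resize(s["img"][160:340,240:440],(400,360),interpolation=2);b=cv2.resize(t["img"][160:340,210:410],(400,360),interpolation=2)
cv2.imwrite("pics/g.png",np.hstack([a,b])[:,:,::-1])
E
```

```text
(no output)
```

View pics/g.png

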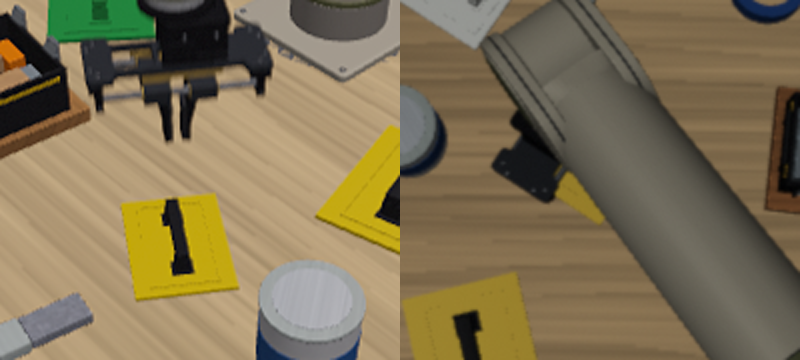

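```bash
python3 - <<'E'
from h import *
for i in(0,1):
    s=load("scene",i);m=mask(s,(20,120,80),(33,255,255))
    for a,ce,l in blobs(m,500):
        if not(300<ce[0]<360 and 240<ce[1]<320):continue
        cn=max(cv2.findContours(l.astype(np.uint8),0,2)[0],key=cv2.contourArea)
        b=cv2.approxPolyDP(cn,6,True)[:,0];P=np.array([onz(s,q,.005) for q in b]);print(i,a,ce.round(1),P.mean(0).round(4),P[:,:2].round(3).tolist())
        h=cv2.fillPoly(np.zeros(l.shape,np.uint8),[b.astype(int)],255)
        k=((s["img"].max(2)<60)&(h>0)).astype(np.uint8)
        cn=max(cv2.findContours(k,0,2)[0],key=cv2.contourArea);q=cv2.boxPoints(cv2.minAreaRect(cn));print(q.round(1).tolist(),onz(s,q.mean(0),.029).round(4))
s=load("scene",1);print("proj TCP",proj(s,[.502,.2006,.147]),"bar",proj(s,[.502,.2,.029]))
E
```

```text
0 2235 [328.5 283.8] [0.5023 0.2014 0.005 ] [[0.408, 0.165], [0.51, 0.102], [0.595, 0.237], [0.497, 0.301]]
[[319.20001220703125, 260.70001220703125], [329.0, 258.79998779296875], [336.1000061035156, 295.79998779296875], [326.29998779296875, 297.70001220703125]] [0.511  0.2091 0.029 ]
1 2236 [328.5 283.8] [0.5023 0.2014 0.005 ] [[0.408, 0.165], [0.51, 0.102], [0.595, 0.237], [0.497, 0.301]]
[[318.20001220703125, 261.1000061035156], [328.0, 258.8999938964844], [336.1000061035156, 295.5], [326.3999938964844, 297.70001220703125]] [0.512  0.2084 0.029 ]
proj TCP [327.6500413  236.84699788] bar [328.01055435 274.38700438]
```

The lid hasn't moved and the bar is where I expected, so I lifted before the fingers had finished closing. I'll retry with a longer close to 0.

play_rows --pt "0 0 0 0 0 0 6" --pt "0 0 0 0 0 0 6" --pt "0 0 0 0 0 0 6" --pt "0 0 0 0 0 0 6" --pt "0 0 0 0 0 0 6" --pt "0 0 0 0 0 0 6" --pt "0 0 -4 0 0 0 6" --pt "0 0 -3 0 0 0 6"

```text
time: 6.45
ee_pos: [0.502, 0.2001, 0.073]
eef_rot: [0.96, -0.279, 0.0, 0.0]
ft_force: [0.1, -0.2, -0.1]
width: 0.0598
```

play_rows --pt "0 0 -2 0 0 0 6" --pt "0 0 -2 0 0 0 6" --pt "0 0 -1.5 0 0 0 6" --pt "0 0 -0.3 0 0 0 0" --pt "0 0 0 0 0 0 0" --pt "0 0 0 0 0 0 0" --pt "0 0 0 0 0 0 0" --pt "0 0 0 0 0 0 0" --pt "0 0 0 0 0 0 0" --pt "0 0 0 0 0 0 0" --pt "0 0 0 0 0 0 0" --grip_force 35

```text
time: 7.82
ee_pos: [0.5021, 0.2003, 0.0161]
eef_rot: [0.96, -0.279, 0.0, 0.0]
ft_force: [-0.7, 0.2, 1.0]
width: 0.0007
```

```bash
python3 - <<'E'
from bench import r
import cv2,numpy as np
c=r.camera("scene");np.savez("scene2.npz",**c);t=r.camera("top");np.savez("top2.npz",**t)
a=cv2.resize(c["img"][210:310,260:393],(798,600),interpolation=2)
cv2.imwrite("pics/g2.png",a[:,:,::-1])
E
```

```text
(no output)
```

View pics/g2.png

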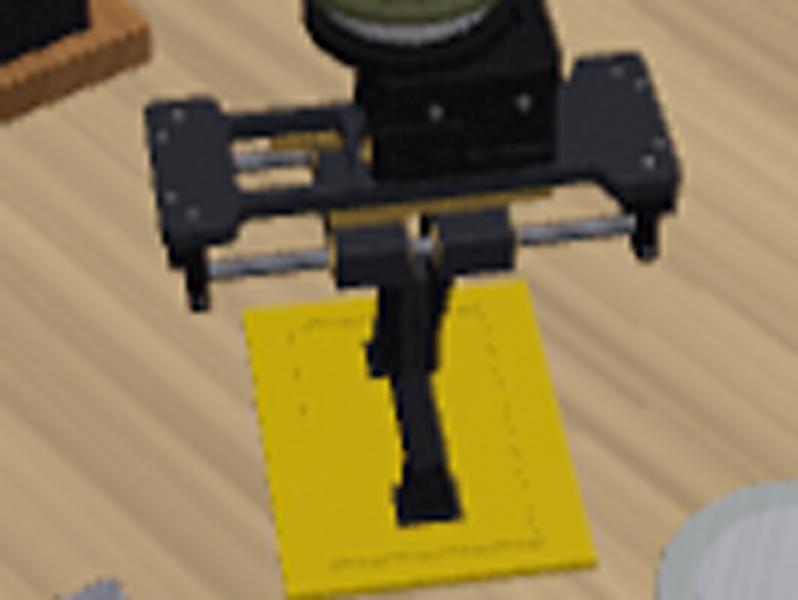

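The picture shows the shut fingers ending just above or behind the bar, at crop (425,375), with the bar unclasped. The tips look higher than the reported TCP. I'll check that against both pictures.

```bash
python3 - <<'E'
from h import *
s=load("scene",0);print("init TCP proj scene",proj(s,[.2699,-.5632,.1904]),"top",proj(load("top"),[.2699,-.5632,.1904]))
for dz in(0,.01,.02,.03):print(dz,"now",(proj(s,[.502,.2003,.016+dz])-[260,210])*6,"lifted",(proj(s,[.502,.2006,.147+dz])-[240,160])*2)
s1=load("scene",1);a=cv2.resize(s["img"][20:95,180:260],(384,360),interpolation=2);b=cv2.resize(s1["img"][190:250,290:370],(416,312),interpolation=2)
o=np.zeros((360,800,3),np.uint8);o[:,:384]=a;o[:312,384:]=b;o=np.clip(o*2.0,0,255).astype(np.uint8)
cv2.imwrite("pics/tips.png",o[:,:,::-1])
print("init in pic",(proj(s,[.2699,-.5632,.1904])-[180,20])*4.8,"lift in pic",(proj(s,[.502,.2006,.147])-[290,190])*5.2+[384,0])
E
```

```text
init TCP proj scene [224.84024826  78.45414471] top [621.16335649 328.08056721]
0 now [408.893066   409.90307139] lifted [175.30008259 153.69399577]
0.01 now [408.64108043 392.10154035] lifted [175.20409661 146.8418949 ]
0.02 now [408.3864037  374.10989245] lifted [175.10700825 139.91109917]
0.03 now [408.12899247 355.92506572] lifted [175.0087984  132.90024507]
init in pic [215.23319166 280.57989459] lift in pic [579.78021475 243.60438899]
```

View pics/tips.png

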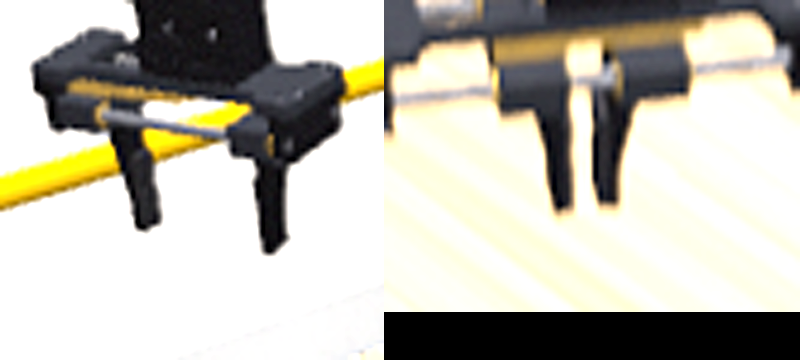

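In both pictures the real tips sit about 20 mm above the reported TCP. The fingers shut fully over the bar without touching it, so the offset must be vertical. The fingers have to go about 2.5 cm lower, watching the force.

play_rows --pt "0 0 0.5 0 0 0 5" --pt "0 0 0 0 0 0 5" --pt "0 0 0 0 0 0 5" --pt "0 0 0 0 0 0 5" --pt "0 0 0 0 0 0 5" --pt "0 0 0 0 0 0 5" --pt "0 0 0 0 0 0 5" --pt "0 0 -1 0 0 0 5" --pt "0 0 -0.8 0 0 0 5" --pt "0 0 -0.6 0 0 0 5" --pt "0 0 -0.3 0 0 0 5"

```text
time: 9.3
ee_pos: [0.5018, 0.2003, -0.0065]
eef_rot: [0.96, -0.279, -0.0, 0.0]
ft_force: [-0.4, 0.2, -0.7]
width: 0.0501
```

play_rows --pt "0 0 -0.3 0 0 0 5" --pt "0 0 0 0 0 0 0" --pt "0 0 0 0 0 0 0" --pt "0 0 0 0 0 0 0" --pt "0 0 0 0 0 0 0" --pt "0 0 0 0 0 0 0" --pt "0 0 0 0 0 0 0" --pt "0 0 0 0 0 0 0" --grip_force 35

```text
time: 10.3
ee_pos: [0.5021, 0.2004, -0.0087]
eef_rot: [0.96, -0.279, 0.0, -0.0]
ft_force: [-0.1, -0.8, 2.1]
width: 0.0157
```

The bar is gripped at 15.7 mm. Handle = reported TCP + 37.7 mm back along the tool. Lift and carry to the front of the tub.

play_rows --pt "0 0 1.5 0 0 0 0" --pt "0 0 3 0 0 0 0" --pt "0 0 4 0 0 0 0" --pt "0 0 4 0 0 0 0" --pt "0 0 4 0 0 0 0" --pt "-0.1 -2 0.8 0 0 0.03 0" --pt "-0.2 -3 0 0 0 0.04 0" --pt "-0.2 -3 0 0 0 0.04 0" --pt "-0.2 -3 0 0 0 0.04 0" --pt "-0.2 -3 0 0 0 0.04 0" --pt "-0.2 -3 0 0 0 0.04 0" --pt "-0.2 -3 0 0 0 0.04 0" --pt "-0.2 -3 0 0 0 0.04 0" --pt "-0.2 -3 0 0 0 0.04 0" --pt "-0.1 -3 0 0 0 0.04 0" --pt "-0.1 -3 0 0 0 0.04 0" --pt "-0.1 -3 0 0 0 0.02 0" --pt "0 -2 0 0 0 0 0" --pt "0 -0.8 0 0 0 0 0" --pt "0 0 0 0 0 0 0"

```text
time: 12.8
ee_pos: [0.4822, -0.1772, 0.1643]
eef_rot: [0.998, -0.058, 0.0, -0.0]
ft_force: [0.6, 0.4, -2.3]
width: 0.0155
```

play_rows --pt "0.1 1 0 0.013 0.114 0 0" --pt "0 0.9 0 0.013 0.114 0 0" --pt "0 0 0 0 0 0 0" --pt "0 0 0 0 0 0 0"

```text
time: 13.3
ee_pos: [0.4832, -0.158, 0.1642]
eef_rot: [0.992, -0.057, -0.113, -0.006]
ft_force: [-0.8, -0.0, -1.5]
width: 0.0154
```

```bash
python3 - <<'E'
from bench import r
import cv2,numpy as np
st=r.read_state();print(st['time'],st['ee_pos'],st['eef_rot'],st['ft_force'])
c=r.camera("scene");np.savez("scene3.npz",**c);t=r.camera("top");np.savez("top3.npz",**t)
a=cv2.resize(c["img"][110:260,160:310],(400,400),interpolation=2);b=cv2.resize(t["img"][170:320,350:500],(400,400),interpolation=2)
cv2.imwrite("pics/t3.png",np.clip(np.hstack([a,b])[:,:,::-1]*1.4,0,255).astype(np.uint8))
E
```

```text
13.3 [ 0.48322585 -0.15799417  0.16419201] [ 0.99188509 -0.05698545 -0.11347    -0.00641705] [-0.80672791 -0.03363359 -1.46740197]
```

View pics/t3.png

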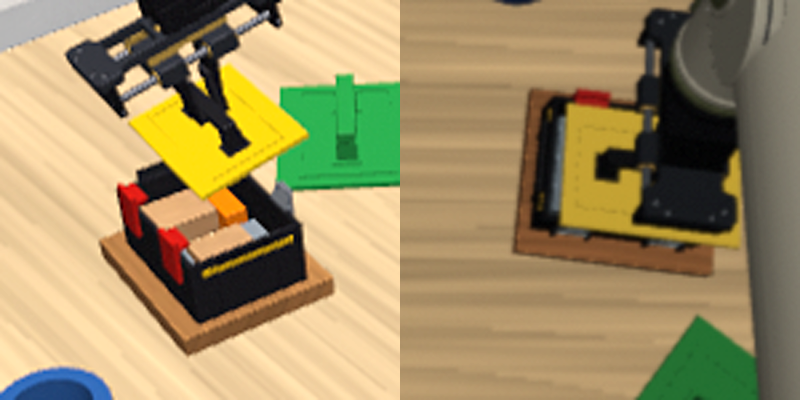

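The lid is held tilted with the back low: scene-crop corners (130,125), (207,195), (308,130), (228,65), and its top-view back +y corner at (570,105). I'll triangulate its corners against the pose I expect.

```bash
python3 - <<'E'
from h import *
s=load("scene",3);t=load("top",3)
def poly(c,box):
    m=mask(c,(20,120,80),(33,255,255));k=np.zeros_like(m);x0,y0,x1,y1=box;k[y0:y1,x0:x1]=m[y0:y1,x0:x1]
    a,ce,l=max(blobs(k),key=lambda b:b[0])
    cn=max(cv2.findContours(l.astype(np.uint8),0,2)[0],key=cv2.contourArea);h=cv2.convexHull(cn);return cv2.approxPolyDP(h,2.5,True)[:,0].astype(float)
ps=poly(s,(195,125,290,185));pt=poly(t,(400,195,500,270))
print(ps.tolist(),pt.tolist())
yaw=-.1145;th=.228;X=np.array([np.cos(yaw),np.sin(yaw),0]);Y=np.array([-X[1],X[0],0]);Z=np.array([0,0,1.])
lx=X*np.cos(th)-Z*np.sin(th);lz=X*np.sin(th)+Z*np.cos(th)
ee=np.array([.48323,-.158,.1642])
for nm,h in(("tool-offset",ee+.0377*lz),("world-z",ee+.021*Z+.0167*lz)):
    print(nm,h.round(4))
    for n,a,b in(("back+y",1,1),("front+y",-1,1),("back-y",1,-1),("front-y",-1,-1)):
        p=h+.06*a*lx+.08*b*Y-.0265*lz;print("  ",n,p.round(4),"scene",proj(s,p).round(1),"top",proj(t,p).round(1))
E
```

```text
[[246.0, 134.0], [275.0, 161.0], [235.0, 184.0], [208.0, 155.0]] [[413.0, 209.0], [438.0, 212.0], [476.0, 227.0], [477.0, 262.0], [411.0, 254.0]]
tool-offset [ 0.4917 -0.159   0.2009]
   back+y [ 0.5529 -0.0855  0.1615] scene [235.4 184.8] top [411.7 209.1]
   front+y [ 0.4368 -0.0721  0.1887] scene [275.6 160.2] top [409.2 254.4]
   back-y [ 0.5347 -0.2444  0.1615] scene [207.7 156.2] top [476.3 217.2]
   front-y [ 0.4185 -0.2311  0.1887] scene [245.6 134. ] top [476.2 262.9]
world-z [ 0.487  -0.1584  0.2015]
   back+y [ 0.5482 -0.0849  0.1621] scene [237.1 183.9] top [411.6 210.9]
   front+y [ 0.4321 -0.0716  0.1892] scene [277.2 159.4] top [409.1 256.4]
   back-y [ 0.53   -0.2439  0.1621] scene [209.3 155.4] top [476.3 219.1]
   front-y [ 0.4138 -0.2305  0.1892] scene [247.2 133.3] top [476.2 264.9]
```

The tool-offset model matches within a pixel, so the lid pose is known: tub-frame handle x ≈ −14 mm, y ≈ 0. Lower it to the hook-mouth height.

play_rows --pt "0 0.1 -2 0 0 0 0" --pt "0 0 -2 0 0 0 0" --pt "0 0 -1.5 0 0 0 0" --pt "0 0 -0.85 0 0 0 0" --pt "0 0 0 0 0 0 0" --pt "0 0 0 0 0 0 0"

```text
time: 14.15
ee_pos: [0.4835, -0.1576, 0.1011]
eef_rot: [0.992, -0.058, -0.114, -0.006]
ft_force: [1.0, 0.1, -1.1]
width: 0.0157
```

play_rows --pt "0.4 -0.05 0 0 0 0 0" --pt "0.4 -0.05 0 0 0 0 0" --pt "0.4 -0.05 0 0 0 0 0" --pt "0.2 0 0 0 0 0 0" --pt "0.2 0 0 0 0 0 0" --pt "0 0 0 0 0 0 0"

```text
time: 14.9
ee_pos: [0.4991, -0.1591, 0.1006]
eef_rot: [0.992, -0.058, -0.114, -0.006]
ft_force: [0.1, -0.7, -0.5]
width: 0.0158
```

play_rows --pt "0.2 -0.02 0 0 0 0 0" --pt "0.2 -0.02 0 0 0 0 0" --pt "0.1 -0.01 0 0 0 0 0" --pt "0 0 0 0 0 0 0"

```text
time: 15.4
ee_pos: [0.5038, -0.1596, 0.1003]
eef_rot: [0.992, -0.058, -0.115, -0.006]
ft_force: [-1.2, 0.4, -5.4]
width: 0.0158
```

play_rows --pt "0.1 0 0 0 0 0 0" --pt "0 0 0 0 0 0 0"

```text
time: 15.65
ee_pos: [0.5046, -0.1597, 0.1003]
eef_rot: [0.992, -0.058, -0.115, -0.006]
ft_force: [-4.0, 0.4, -6.0]
width: 0.0156
```

play_rows --pt "0.1 0 0 0 0 0 0" --pt "0 0 0 0 0 0 0"

```text
time: 15.9
ee_pos: [0.5056, -0.1597, 0.1003]
eef_rot: [0.992, -0.058, -0.115, -0.006]
ft_force: [-4.3, 0.5, -7.2]
width: 0.0155
```

Downward force of 5–7 N: the back edge is touching the hook roofs, so the lid is inside and slightly high. Ease it down a touch.

play_rows --pt "0 0 -0.1 0 0 0 0" --pt "0 0 0 0 0 0 0"

```text
time: 16.15
ee_pos: [0.5064, -0.1597, 0.0998]
eef_rot: [0.992, -0.058, -0.114, -0.006]
ft_force: [-1.9, -0.5, -6.5]
width: 0.0151
```

play_rows --pt "0.1 0 0 0 0 0 0" --pt "0 0 0 0 0 0 0"

```text
time: 16.4
ee_pos: [0.5067, -0.1599, 0.0998]
eef_rot: [0.992, -0.058, -0.115, -0.006]
ft_force: [-5.3, -0.6, -4.4]
width: 0.0158
```

play_rows --pt "0 0 -0.33 -0.006 -0.053 0 0" --pt "0 0 -0.33 -0.006 -0.053 0 0" --pt "0 0 0 0 0 0 0" --pt "0 0 0 0 0 0 0"

```text
time: 16.9
ee_pos: [0.5069, -0.1598, 0.0933]
eef_rot: [0.996, -0.058, -0.062, -0.003]
ft_force: [-5.7, -0.3, -2.8]
width: 0.0157
```

```bash
cat > m.py <<'E'
import sys
from bench import r
from h import *
i=int(sys.argv[1])
for n in("scene","top"):np.savez(f"{n}{i}.npz",**r.camera(n))
s=load("scene",i);t=load("top",i)
a=cv2.resize(s["img"][135:245,185:300],(400,383),interpolation=2);b=cv2.resize(t["img"][195:285,385:485],(400,360),interpolation=2)
b=np.vstack([b,np.zeros((23,400,3),np.uint8)])
cv2.imwrite(f"pics/m{i}.png",np.clip(np.hstack([a,b])[:,:,::-1]*1.4,0,255).astype(np.uint8))
E
python3 m.py 4
```

```text
(no output)
```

View pics/m4.png

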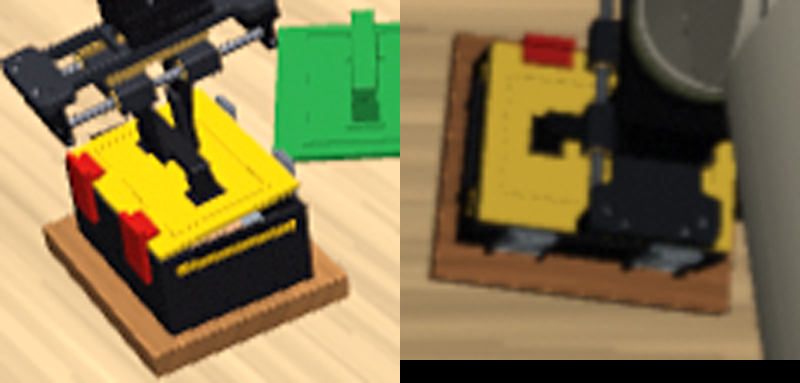

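Hooked: both red hooks overlap the back edge, at crop (85,170) and (140,230). The front lies over the grey catches. Let go.

play_rows --pt "0 0 -0.05 0 0 0 0" --pt "0 0 0 0 0 0 3.5" --pt "0 0 0 0 0 0 3.5" --pt "0 0 0 0 0 0 3.5" --pt "0 0 0 0 0 0 3.5" --pt "0 0 0 0 0 0 3.5" --pt "0 0 0 0 0 0 3.5" --pt "0 0 0 0 0 0 3.5"

```text
time: 18.0
ee_pos: [0.5071, -0.1597, 0.0926]
eef_rot: [0.996, -0.058, -0.061, -0.003]
ft_force: [0.1, -0.0, -0.3]
width: 0.0352
```

play_rows --pt "0.2 0 2 0 0 0 3.5" --pt "0.3 0 2 0 0 0 3.5" --pt "-0.5 0 2 -0.006 -0.06 0 3.5" --pt "-1.5 0.2 2 -0.006 -0.06 0 0" --pt "-1.5 0.2 0 0 0 0 0" --pt "-1.5 0.2 0 0 0 0 0" --pt "-1.5 0.1 0 0 0 0 0" --pt "0 0 0 0 0 0 0"

```text
time: 19.0
ee_pos: [0.4462, -0.1529, 0.1721]
eef_rot: [0.998, -0.058, -0.002, -0.001]
ft_force: [-0.2, -0.8, -0.4]
width: 0.0015
```

```bash
python3 m.py 5
```

```text
(no output)
```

View pics/m5.png

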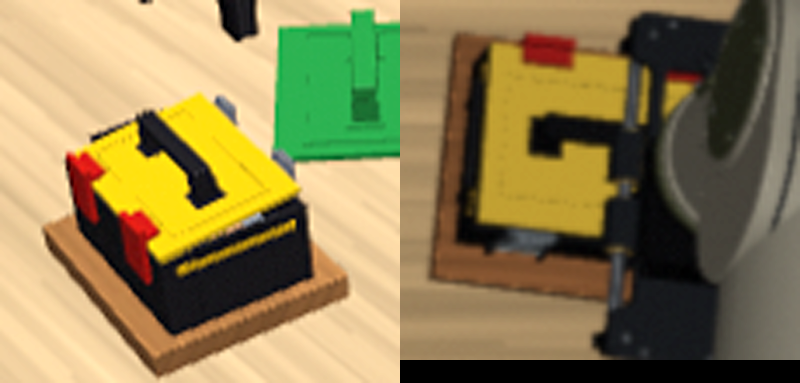

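The lid rests hooked and tilted on the catches, with the handle free. Now place the shut fingertips over the middle of the front edge and come down.

play_rows --pt "0.6 -0.1 -2 0 0 0 0" --pt "0.6 -0.1 -2 0 0 0 0" --pt "0 0 -2 0 0 0 0" --pt "0 0 -0.8 0 0 0 0" --pt "0 0 -0.4 0 0 0 0" --pt "0 0 0 0 0 0 0"

```text
time: 19.85
ee_pos: [0.4593, -0.1547, 0.1008]
eef_rot: [0.998, -0.058, -0.001, -0.001]
ft_force: [0.1, -0.0, 0.7]
width: 0.0007
```

play_rows --pt "0 0 -0.3 0 0 0 0" --pt "0 0 -0.3 0 0 0 0" --pt "0 0 0 0 0 0 0"

```text
time: 20.23
ee_pos: [0.459, -0.1547, 0.0945]
eef_rot: [0.998, -0.058, -0.001, -0.001]
ft_force: [-0.2, 0.0, 0.2]
width: 0.0005
```

play_rows --pt "0 0 -0.3 0 0 0 0" --pt "0 0 -0.2 0 0 0 0" --pt "0 0 0 0 0 0 0"

```text
time: 20.6
ee_pos: [0.4589, -0.1546, 0.0894]
eef_rot: [0.998, -0.058, -0.001, -0.001]
ft_force: [0.5, -0.8, 0.3]
width: 0.0004
```

play_rows --pt "0 0 -0.2 0 0 0 0" --pt "0 0 -0.1 0 0 0 0" --pt "0 0 0 0 0 0 0"

```text
time: 20.98
ee_pos: [0.459, -0.1547, 0.0865]
eef_rot: [0.998, -0.058, -0.001, -0.001]
ft_force: [0.2, 0.2, 1.0]
width: 0.0006
```

play_rows --pt "0 0 -0.2 0 0 0 0" --pt "0 0 0 0 0 0 0"

```text
time: 21.22
ee_pos: [0.459, -0.1546, 0.0844]
eef_rot: [0.998, -0.058, -0.001, -0.001]
ft_force: [0.3, -0.2, 0.5]
width: 0.0003
```

play_rows --pt "0 0 -0.2 0 0 0 0" --pt "0 0 0 0 0 0 0"

```text
time: 21.48
ee_pos: [0.459, -0.1546, 0.0824]
eef_rot: [0.998, -0.058, -0.001, -0.001]
ft_force: [0.2, -0.2, -0.3]
width: 0.0003
```

play_rows --pt "0 0 -0.2 0 0 0 0" --pt "0 0 0 0 0 0 0"

```text
time: 21.72
ee_pos: [0.459, -0.1546, 0.0804]
eef_rot: [0.998, -0.058, -0.001, -0.001]
ft_force: [-0.7, 1.0, 0.4]
width: 0.0003
```

play_rows --pt "0 0 -0.2 0 0 0 0" --pt "0 0 0 0 0 0 0"

```text
time: 21.98
ee_pos: [0.4592, -0.1547, 0.0786]
eef_rot: [0.998, -0.058, -0.001, -0.001]
ft_force: [0.4, 0.8, 1.7]
width: 0.0006
```

play_rows --pt "0 0 -0.2 0 0 0 0" --pt "0 0 0 0 0 0 0"

```text
time: 22.22
ee_pos: [0.459, -0.1547, 0.0767]
eef_rot: [0.998, -0.058, -0.001, -0.001]
ft_force: [-1.6, -0.4, 3.9]
width: 0.0003
```

play_rows --pt "0 0 -0.2 0 0 0 0" --pt "0 0 0 0 0 0 0"

```text
time: 22.48
ee_pos: [0.4589, -0.1547, 0.0748]
eef_rot: [0.998, -0.058, -0.001, -0.001]
ft_force: [-3.2, 0.9, 6.6]
width: 0.0005
```

Contact began near reported z = 0.0785, and the force is rising gently. Continue.

play_rows --pt "0 0 -0.2 0 0 0 0" --pt "0 0 0 0 0 0 0"

```text
time: 22.72
ee_pos: [0.4591, -0.1547, 0.0727]
eef_rot: [0.998, -0.058, -0.001, -0.001]
ft_force: [-2.0, 0.6, 2.8]
width: 0.0006
```

play_rows --pt "0 0 -0.2 0 0 0 0" --pt "0 0 0 0 0 0 0"

```text
time: 22.98
ee_pos: [0.459, -0.1546, 0.0703]
eef_rot: [0.998, -0.058, -0.001, -0.001]
ft_force: [-1.3, -0.5, 1.7]
width: 0.0004
```

play_rows --pt "0 0 -0.2 0 0 0 0" --pt "0 0 0 0 0 0 0"

```text
time: 23.22
ee_pos: [0.459, -0.1546, 0.0683]
eef_rot: [0.998, -0.058, -0.001, -0.001]
ft_force: [-0.1, -0.4, 0.0]
width: 0.0003
```

play_rows --pt "0 0 -0.2 0 0 0 0" --pt "0 0 0 0 0 0 0"

```text
time: 23.48
ee_pos: [0.4591, -0.1546, 0.0663]
eef_rot: [0.998, -0.058, -0.001, -0.001]
ft_force: [0.3, 0.3, 0.1]
width: 0.0003
```

play_rows --pt "0 0 -0.2 0 0 0 0" --pt "0 0 0 0 0 0 0"

```text
time: 23.72
ee_pos: [0.4592, -0.1547, 0.066]
eef_rot: [0.998, -0.058, -0.001, -0.001]
ft_force: [-9.0, 1.8, 21.5]
width: 0.0003
```

```bash
python3 m.py 6
```

```text
(no output)
```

View pics/m6.png

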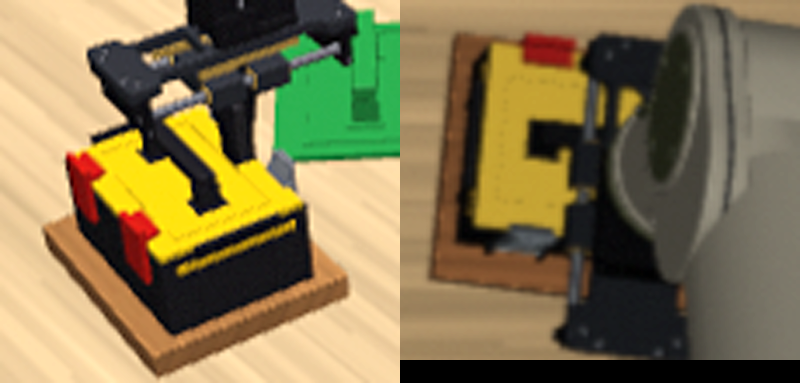

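The lid looks flat. There is a hard stop at reported z 0.066 with 21 N, and the +y catch stands over the front edge at crop (285,170). Retreat clear, then check numerically.

play_rows --pt "0 0 1 0 0 0 0" --pt "0 0 3 0 0 0 0" --pt "0 0 4 0 0 0 0" --pt "-1 -4 2 0 0 0 0" --pt "-1 -5 2 0 0 0 0" --pt "-1 -5 0 0 0 0 0" --pt "-1 -5 0 0 0 0 0" --pt "-1 -5 0 0 0 0 0" --pt "-1 -5 0 0 0 0 0" --pt "0 0 0 0 0 0 0"

```text
time: 25.08
ee_pos: [0.3964, -0.4488, 0.1837]
eef_rot: [0.998, -0.061, -0.002, -0.001]
ft_force: [-0.8, 1.0, -0.4]
width: 0.0006
```

```bash
python3 m.py 7; python3 - <<'E'
from h import *
def poly(c,box):
    m=mask(c,(20,120,80),(33,255,255));k=np.zeros_like(m);x0,y0,x1,y1=box;k[y0:y1,x0:x1]=m[y0:y1,x0:x1]
    a,ce,l=max(blobs(k),key=lambda b:b[0])
    cn=max(cv2.findContours(l.astype(np.uint8),0,2)[0],key=cv2.contourArea);h=cv2.convexHull(cn);return cv2.approxPolyDP(h,2.5,True)[:,0].tolist()
yaw=-.1145;X=np.array([np.cos(yaw),np.sin(yaw),0]);Y=np.array([-X[1],X[0],0]);Z=np.array([0,0,1.])
O=np.array([.5068,-.161,.0235])
for i in(5,7):
    s=load("scene",i);t=load("top",i);print(i,"scene",poly(s,(195,155,280,212)),"top",poly(t,(400,195,500,270)))
for th,hx,hz in((0,0,.099),(.11,.0046,.1054),(.05,.002,.102)):
    lx=X*np.cos(th)-Z*np.sin(th);lz=X*np.sin(th)+Z*np.cos(th);h=O+X*hx+Z*hz
    print(th,[(n,proj(s,h+.06*a*lx+.08*b*Y-.024*lz).round(1).tolist(),proj(t,h+.06*a*lx+.08*b*Y-.024*lz).round(1).tolist()) for n,a,b in(("f+y",-1,1),("f-y",-1,-1),("b+y",1,1),("b-y",1,-1))])
# grey catches visible in scene
for i in(0,5,7):
    c=load("scene",i)["img"][155:205,240:280].astype(int);g=(c.max(2)-c.min(2)<30)&(c.max(2)>70)&(c.max(2)<160)
    print(i,[(a,(ce+[240,155]).round(1).tolist()) for a,ce,l in blobs(g.astype(np.uint8),12)])
E
```

```text
5 scene [[271, 189], [231, 210], [212, 189], [207, 178], [242, 161]] top [[408, 206], [441, 210], [434, 253], [405, 250]]
7 scene [[272, 193], [231, 210], [215, 193], [207, 178], [243, 165]] top [[408, 206], [468, 213], [465, 258], [405, 251]]
0 [('f+y', [271.7, 191.9], [403.5, 251.3]), ('f-y', [243.0, 164.4], [465.8, 259.2]), ('b+y', [230.5, 208.3], [408.0, 205.8]), ('b-y', [203.7, 178.7], [469.4, 213.5])]
0.11 [('f+y', [270.5, 188.1], [404.5, 249.7]), ('f-y', [241.7, 160.7], [467.4, 257.7]), ('b+y', [229.9, 208.5], [408.1, 205.2]), ('b-y', [203.2, 178.9], [469.5, 212.9])]
0.05 [('f+y', [271.2, 190.1], [403.9, 250.6]), ('f-y', [242.5, 162.7], [466.5, 258.6]), ('b+y', [230.2, 208.4], [408.0, 205.5]), ('b-y', [203.4, 178.8], [469.5, 213.2])]
0 [(np.int32(50), [249.3, 167.3]), (np.int32(61), [265.9, 182.7]), (np.int32(46), [255.0, 195.5])]
5 [(np.int32(21), [249.8, 165.5]), (np.int32(29), [266.4, 180.8]), (np.int32(12), [257.0, 197.8])]
7 [(np.int32(48), [249.2, 167.2]), (np.int32(61), [265.9, 182.7])]
```

Both front corners dropped 4 px, matching the flat model. Both catches are back at their unloaded positions, with centroids identical to the start. The robot is clear, so I'm handing in.

```bash
python3 -c "
from bench import r
print(r.close_job())"
```

```text
the job is handed in; nothing more can be done
None
```

The tub is closed with the smaller yellow lid, and I handed the job in at about 25 s of the 53 s allowed. No verdict was reported.

**What I did:** I gripped the handle and slid the lid's back edge under both red hooks at about 0.23 rad. I then lowered the front onto the catches, let go, and pressed the front centre down with the shut fingertips. The highest force I read was about 21 N, at the final stop on the rim. Forces were only read at the end of each move.

**Last checks:**
- **Lid:** both front corners dropped about 4 px and match the flat-lid position to about 1 px. I did not look again after retreating, because the 12 pictures were used up.
- **Catches:** both grey catches are back at their unloaded image positions, so both have snapped over.
- **Tub:** it stayed in place to within a few millimetres, judged from the lid's back corners. I did not measure it separately.
- **Robot:** clear of everything at hand-in.
- **Tin, tape and brush:** not re-measured; the arm did not go near them.

**What disagreed:**
- **Tool length:** the real fingertips sit 20–30 mm behind the reported TCP. The first two grasps closed above the bar without touching it, and I corrected for this from the pictures.
- **Fingertip contact height:** the fingertips met the lid about 10 mm lower than that first correction predicted. The travel from there to the hard stop was about 12 mm, which fits the catch height.

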